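# Release the glued scroll from its strap clamp

## Task

The glue on the broken walnut scroll has set, so release it from the strap clamp on the gluing board: with the outside of the closed fingers, roll the knurled nut anticlockwise (seen from above) exactly two full turns, then push the loosened strap aside, round its stud, to about a quarter turn from where it stood, to either side. Do not take the nut or the strap between the fingers or force them, and leave the scroll lying undisturbed on its cork and the things round the board where they are.

Things in the scene. Friction and masses are not known exactly. Their poses are not given: they have to be found in the camera images.
- clamp_base: Gluing board screwed to the bench: plywood 250 (x) x 170 (y) x 18 mm. Origin: centre of its underside; x runs along its length from the grooved wooden heel block (at x -102 mm, 26 x 50 mm, top 54 mm above the bench) over the threaded stud (upright, 16 mm thick, axis at x -55, y 0, top 112 mm above the bench) to the cork pad with the scroll (x +50). z up.
- knurled_nut (a joint): Turn of the steel knurled nut on the stud, rad: 0 tight (as it starts), grows anticlockwise seen from above; two full turns = 12.57; a stop ends it at 18.85. Coarse right-hand thread: nut and strap rise 4 mm a turn. It turns stiffly (about 0.03 N m, so one or two newtons along the rim) and stays where it is left; the knurl grips a finger pressed sideways on it with 5 to 10 N. A dark groove on its top face points to the strap's toe when tight.
- nut_centre (a point): Point on the nut's axis at mid-height of its knurled rim. The rim is 48 mm across and 18 mm high (75 mm above the bench at this point when tight, so 66 to 84 mm); above it a hub 26 mm across and 6 mm high, then the stud's end, 37 mm above this point when tight. The point's x axis points along the dark groove and turns with the nut.
- clamp_strap (a joint): Swing of the strap about the stud, rad: 0 as it starts, toe over the scroll; positive anticlockwise seen from above. A 5 mm tongue under its heel sits in the groove of the heel block and locks it (0.03 rad play) until the nut has lifted it by about 1.3 turns; then it swings freely either way with light friction (about 0.06 N m) and stays where it is left. It reaches 2.4 rad either way.
- strap_toe (a point): Point on the top face of the strap near its toe, 105 mm from the stud's axis, above the rubber pad. The strap is a dark steel bar 30 mm wide and 10 mm thick, its ends 55 mm behind and 125 mm ahead of the stud's axis; top face 64 mm above the bench when tight, 72 mm after two turns. The point's x axis points along the strap away from the stud, y across it, z up.
- wood_arm_piece: Loose walnut scroll, 58 x 145 x 26 mm, lying on the cork under the strap's pad; its top is 48 mm above the bench. Origin: centre of its underside. To be left where it is.
- glue_bottle: Bystander: the glue bottle beside the board: white with a red nozzle, standing, 42 mm across, 129 mm tall. Origin: centre of its underside. To be left alone.
- tape_roll: Bystander: cream masking tape roll lying flat, 90 mm across, 25 mm high. Origin: centre of its underside. To be left alone.
- tape_measure: Bystander: tape measure lying, 64 x 71 x 35 mm. Origin: centre of its underside. To be left alone.
- lamp_holder_2: Bystander: brass lamp holder standing, 37 mm across, 47 mm tall. Origin: centre of its underside. To be left alone.
- pencil: Bystander: carpenter's pencil lying, 185 mm long, 8 mm thick. Origin: centre of its underside. To be left alone.
- elec_tape: Bystander: black tape roll lying flat, 60 mm across, 20 mm high. Origin: centre of its underside. To be left alone.
- spring_clamp: Bystander: locking clamp with red handles lying, 166 x 33 x 14 mm. Origin: centre of its underside. To be left alone.

How it is judged:
On the way, in this order (a step that is already met when the one before it is completed fails the run):
1. the nut is backed off two full turns (1.8 to 2.2) while the strap still stands over the scroll (value of joint knurled_nut between 11.31 and 13.82 rad and value of joint clamp_strap between -0.2 and 0.2 rad), for 0.2 s.
2. the strap is pushed aside, about a quarter turn (1.2 to 2.0 rad) to either side ((value of joint clamp_strap between 1.2 and 2 rad or value of joint clamp_strap between -2 and -1.2 rad)), for 0.2 s.
At the end, for the whole second after the job is handed in: the nut stands two full turns open (1.8 to 2.2 turns), the strap rests 1.2 to 2.0 rad (70 to 115 degrees) to either side of where it stood, and the scroll lies within 8 mm of where it lay (value of joint knurled_nut between 11.31 and 13.82 rad and (value of joint clamp_strap between 1.2 and 2 rad or value of joint clamp_strap between -2 and -1.2 rad) and distance of wood_arm_piece from where it was at the start of the episode below 0.008 m and velocity of joint clamp_strap between -0.02 and 0.02 rad/s); the robot touches nothing.
It fails at once if the scroll is pushed, lifted or carried (more than 10 mm) (distance of wood_arm_piece from where it was at the start of the episode above 0.01 m).
It fails at once if the nut is taken between the fingers (contact force between the fingers and clamp_base above 1 N and horizontal distance between the grasp point and nut_centre below 0.015 m and z of the grasp point in the frame of nut_centre below 0.04 m).
It fails at once if the strap is taken between the fingers (contact force between the fingers and clamp_base above 1 N and y of the grasp point in the frame of strap_toe between -0.012 and 0.012 m and x of the grasp point in the frame of strap_toe between -0.07 and 0.025 m and z of the grasp point in the frame of strap_toe below 0.015 m).
It fails at once if the nut or the strap is forced (more than 40 N) (contact force between the fingers and clamp_base above 40 N).
It fails at once if a bystander is moved more than 25 mm (distance of any of glue_bottle, tape_roll, tape_measure, lamp_holder_2, pencil, elec_tape, spring_clamp from where it was at the start of the episode above 0.025 m).
It also fails if it takes over 69 s, if anything falls off the work surface, if the arm or the gripper's body presses on something with over 40 N, if the wrist force passes 120 N, or if a joint passes its speed limit or range.

## Robot

A 7-joint arm with a two-finger parallel gripper is mounted at the origin on a cart in front of the work surface, level with it; the furniture and walls round the work are solid. World frame = base frame: x ahead of the robot, y to its left, z up, the work surface at z = 0. Lengths are in m, angles in rad, forces in N, time in s.
With the tool pointing down it reaches from about 0.4 to 0.875 m from the base axis. Payload 19.3 kg.
Tool frame: the origin (TCP) lies midway between the tips of the shut fingers; the grasp point (between the pads) lies 19 mm behind it; z points along the fingers, y is the line along which they close (so a half turn about z gives the same grasp; the last joint's range is limited). The gripper opens to 85 mm and grips with 20 to 120 N. Pads are 22 mm wide; open, the fingers measure 114 mm over their backs; the gripper's body (76 mm by 85 mm) begins 54 mm behind the grasp point. The pads swing forward as they close: fully open they stand 13 mm farther back than shut.
Start: joints at [-1.228, 0.521, -0.036, 1.599, 0.021, 1.021, -0.113], TCP at [0.251, 0.572, 0.231] pointing down, gripper open.
Joint ranges: [-2.91, 2.91], [-0.3, 2.13], [-1.5, 1.42], [0.17, 2.43], [-1.26, 4.41], [0.16, 1.93], [-2.52, 2.52]. Speed limits (rad/s): [1.89, 1.89, 2.39, 2.39, 3.01, 3.01, 3.01].

## Interface

Orientations are given as [roll, pitch, yaw] about the fixed x, y, z axes, in that order (R = Rz(yaw) Ry(pitch) Rx(roll)).
In Python, from workcell import telemetry, grab_frame, calibration, bot, outline_of, landmark_of gives the robot as it stands. The module is installed in compiled form; this text tells all that it offers.
- The arm moves only by the shell command python3 -m inch 'ROWS' [FORCE]. ROWS is JSON, a list of rows, each a list of 7 numbers: the shift along the tool's x, y, z in m, then the turn, a rotation vector about the tool's x, y, z in rad, then the closure, from 0 (fully open) to 1 (shut). A call has 1 to 5 rows; each row shifts and turns the commanded pose from where the row before left it, along the tool's axes as they then stand; what a row does not reach is not made up. A row lasts 1/10 s, in which the tool goes at most 50 mm and 8.59 degrees, less where a joint would pass 70% of its speed; a pose out of reach is approached as far as the arm can. A call is refused whole if a number of a shift passes 0.05 or a number of a turn 0.15, either way. A call with a gripper value outside its range is refused whole. The fingers move at their own pace and stop on an object; FORCE is the grip in N (left out, the last holds). Time passes only in rows, so rows that do not move let the fingers close. It gives the time, the measured TCP pose, the force, the opening and the grip force at its end, in the units of the state.
- telemetry.observe(): the state, without advancing time (a new reading comes with each control period).
- grab_frame(name): name is "scene" or "top"; returns the picture (400x640x3 uint8, red, green, blue); there is no depth.
- calibration(name): a dict with "fovy" (degrees; the focal length in pixels is half the picture's height over the tangent of half this angle, whatever the lens; pixels are square), "cx", "cy" (the principal point, pixels), "pose" (4x4, takes a point from camera to world coordinates). Camera axes: x right, y down, z forward; pixel columns grow to the right and rows downward; lengths in m; the calibration is good to about 2 mm. A picture is of the moment at which its call begins. calibration takes no time and is no camera call.
- bot.job_done(): hands the job in; it is judged then, once.
Trained networks look in the newest picture that a camera, given by its name, has taken for a name from the list of things; names that differ only in an ending like _2 or _b are one class to them, and where a whole thing is asked for, a point or a joint stands for the part that bears it (a point fixed in the world has none). Each returns a list of dicts, best first, with "score" (0 to 1); they miss things now and then, are a little off and sometimes report something else, mostly with a low value. They report only what shows in the picture. A call takes as long as a camera call.
- outline_of(label, camera): "region" (400x640 bool, what is visible of it) and "rect" ([left, top, right, bottom] in pixels, round what is visible of it).
- landmark_of(label, camera): "xy" ([column, row] in pixels: a listed point, or the origin of a listed thing).
The state is a dict: "clock": time; "qpos": joint angles; "qd": joint speeds; "joint_efforts": joint torques, N m; "position": TCP position; "tool_rot": TCP orientation; "force": force on the tool from outside, world axes, zero at the start; "moment": the same for the moment, N m; "grip_width": finger opening in m; "finger_force": force on a finger pad.
Only numpy, scipy, OpenCV 4.12 (cv2) and the standard library are available. Lean on these libraries where they do the work, as an engineer would, in place of code of your own. Each camera call takes 0.05 s, during which the arm holds its last target. There are 200 camera calls.

## Working session

There is one attempt and no reset: what is moved stays moved. The work goes in short steps, Python scripts to look and compute and a shell command to move; the robot and the scene stay as the last step left them, time stands still between calls to the robot, and variables do not carry over. Pictures are saved under pics/ and viewed, at most 10 in all, crops included, and the job is handed in when it is done.

```bash
mkdir -p pics; cat > h.py <<'E'
import numpy as np, cv2
from workcell import telemetry, grab_frame, calibration, bot, outline_of, landmark_of
def ray(cam,uv):
    c=calibration(cam); f=200/np.tan(np.radians(c["fovy"])/2); P=np.array(c["pose"])
    d=P[:3,:3]@np.array([(uv[0]-c["cx"])/f,(uv[1]-c["cy"])/f,1]); return P[:3,3],d
def at(cam,uv,z):
    o,d=ray(cam,uv); return o+d*(z-o[2])/d[2]
def st():
    s=telemetry.observe(); print(s["clock"],np.round(s["position"],4),np.round(s["tool_rot"],3),np.round(s["force"],1),s["grip_width"],np.round(s["qpos"],2))
E
python3 - <<'E'
from h import *
for c in("scene","top"):
    cv2.imwrite(f"pics/{c}0.png",grab_frame(c)[:,:,::-1])
    print(c,np.round(np.array(calibration(c)["pose"])[:3,3],3))
    for n,z in [("nut_centre",.075),("strap_toe",.064),("clamp_base",0),("wood_arm_piece",.022),("glue_bottle",0),("tape_roll",0),("tape_measure",0),("lamp_holder_2",0),("pencil",0),("elec_tape",0),("spring_clamp",0)]:
        r=landmark_of(n,c)
        if r: print(n,round(r[0]["score"],2),np.round(r[0]["xy"]),np.round(at(c,r[0]["xy"],z),3))
st()
E
```

```text
scene [ 0.067 -0.142  0.697]
nut_centre 0.56 [320. 194.] [0.561 0.163 0.075]
strap_toe 0.76 [279. 190.] [0.529 0.259 0.064]
clamp_base 0.58 [306. 211.] [0.554 0.2   0.   ]
wood_arm_piece 0.61 [374. 207.] [0.638 0.052 0.022]
tape_roll 0.61 [237. 199.] [ 0.492  0.372 -0.   ]
tape_measure 0.76 [375. 206.] [0.662 0.06  0.   ]
lamp_holder_2 0.57 [310. 255.] [0.448 0.12  0.   ]
pencil 0.7 [248. 238.] [0.409 0.269 0.   ]
elec_tape 0.79 [357. 252.] [0.512 0.031 0.   ]
spring_clamp 0.8 [309. 176.] [0.661 0.261 0.   ]
top [0.461 0.171 0.962]
nut_centre 0.65 [326. 192.] [0.552 0.152 0.075]
strap_toe 0.79 [277. 204.] [0.531 0.253 0.064]
clamp_base 0.83 [299. 199.] [0.548 0.211 0.   ]
wood_arm_piece 0.91 [276. 209.] [0.526 0.26  0.022]
glue_bottle 0.69 [220. 170.] [0.614 0.381 0.   ]
tape_roll 0.77 [222. 238.] [0.467 0.378 0.   ]
tape_measure 0.77 [368. 146.] [0.66  0.057 0.   ]
lamp_holder_2 0.66 [324. 190.] [0.566 0.155 0.   ]
pencil 0.83 [272. 263.] [0.411 0.271 0.   ]
elec_tape 0.8 [384. 211.] [0.516 0.026 0.   ]
spring_clamp 0.77 [275. 150.] [0.656 0.262 0.   ]
1.2 [0.2508 0.5725 0.2313] [ 3.142 -0.     2.729] [ 0.   0.7 -0. ] 0.08508376560975488 [-1.23  0.52 -0.04  1.6   0.02  1.02 -0.11]
```

View pics/top0.png

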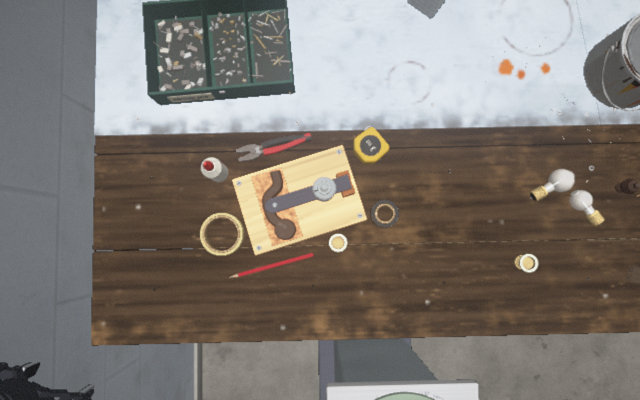

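View pics/scene0.png

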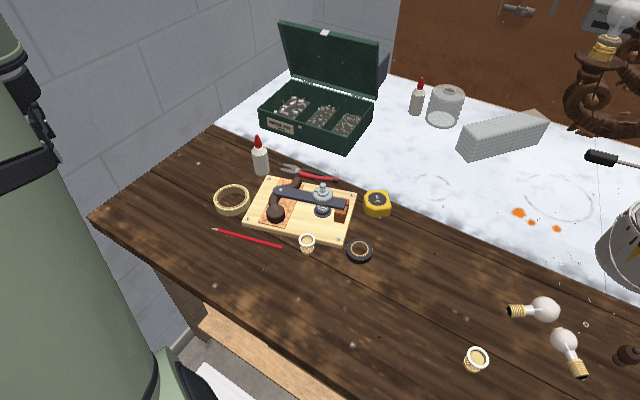

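Top view: nut at about (323,188), strap toe at (277,204), lamp holder at (338,242), and the far side (+x) of the board is free. I'll crop in to refine the nut.

```bash
python3 - <<'E'
from h import *
im=cv2.imread("pics/top0.png")
cv2.imwrite("pics/crop0.png",cv2.resize(im[160:232,258:362],None,fx=7.5,fy=7.5,interpolation=cv2.INTER_CUBIC))
o=None
grab_frame("top")
for n,z in(("knurled_nut",.084),("clamp_strap",.064),("clamp_base",.018)):
    r=outline_of(n,"top")
    for q in r[:2]:
        m=q["region"].astype(np.uint8); ys,xs=np.nonzero(m)
        rr=cv2.minAreaRect(np.c_[xs,ys].astype(np.float32)); print(n,round(q["score"],2),q["rect"],rr,np.round(at("top",rr[0],z),4),m.sum())
for l,uv,z in(("bottle",(212,169),0.1),("lamp",(338,242),.047)): print(l,at("top",uv,z))
E
```

```text
knurled_nut 0.69 [310.1, 176.4, 339.8, 201.8] ((324.0, 188.0), (24.0, 24.0), 90.0) [0.5605 0.157  0.084 ] 465
clamp_strap 0.58 [265.9, 174.7, 350.4, 211.2] ((307.3974609375, 193.7454833984375), (15.202010154724121, 86.93523406982422), 72.29956817626953) [0.5518 0.1906 0.064 ] 883
clamp_base 0.56 [232.5, 146.9, 369.9, 255.5] ((298.6561279296875, 199.43026733398438), (80.44415283203125, 118.29483795166016), 72.51200103759766) [0.5447 0.2105 0.018 ] 8545
bottle [0.6009601  0.37551345 0.1       ]
lamp [0.45267681 0.13032275 0.047     ]
```

View pics/crop0.png

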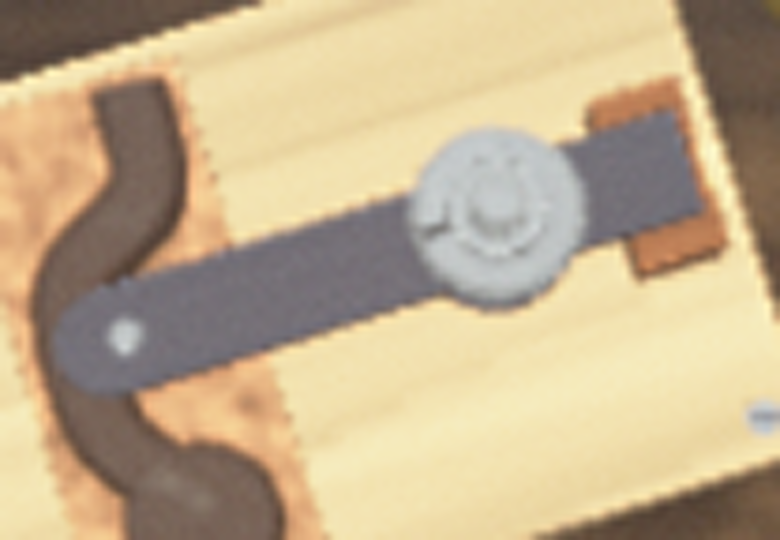

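Nut axis is at about (0.5605, 0.1575), which agrees with the board centre. The strap points 107.6° in the world and the groove points to the toe. Plan: the back of the shut fingers (+y side) orbits the nut with the tool turning along, in three strokes of about 4.2 rad.

```bash
python3 -m inch '[[-0.044,-0.02,0,0,0,0,1],[-0.044,-0.02,0,0,0,0,1],[-0.044,-0.02,0,0,0,0,1],[-0.044,-0.02,0,0,0,0,1],[-0.044,-0.02,0,0,0,0,1]]'
python3 -m inch '[[-0.044,-0.02,0,0,0,0,1],[-0.044,-0.02,0,0,0,0,1],[-0.044,-0.02,0,0,0,0,1],[-0.044,-0.02,0,0,0,0,1],[-0.044,-0.02,0,0,0,0,1]]'
python3 -m inch '[[0,0,0,0,0,0.146,1],[0,0,0,0,0,0.146,1],[0,0,0,0,0,0.146,1],[0,0,0,0,0,0.146,1],[0,0,0,0,0,0.146,1]]'
python3 -c "from h import *;st()"
```

```text
clock: 1.9
position: [0.4132, 0.3911, 0.2315]
tool_rot: [3.141, 0.0, 2.729]
force: [1.1, 2.0, 0.5]
grip_width: 0.0121
finger_force: 0.0
clock: 2.4
position: [0.5747, 0.2111, 0.2315]
tool_rot: [3.141, 0.0, 2.729]
force: [-0.1, 0.9, 1.4]
grip_width: 0.0003
finger_force: 0.0
clock: 2.9
position: [0.5736, 0.2128, 0.2313]
tool_rot: [3.142, -0.0, 1.993]
force: [0.3, 0.4, 0.4]
grip_width: 0.0001
finger_force: 0.0
2.9 [0.5736 0.2128 0.2313] [ 3.142 -0.     1.993] [0.3 0.4 0.4] 7.413671118395417e-05 [-0.61  0.51  0.23  1.65 -0.14  1.    0.09]
```

```bash
for i in 1 2 3; do python3 -m inch '[[0,0,0.01,0,0,0.146,1],[0,0,0.01,0,0,0.146,1],[0,0,0,0,0,0.146,1],[0,0,0,0,0,0.146,1],[0,0,0,0,0,0.146,1]]' >/dev/null; done
python3 -m inch '[[0,0,0,0,0,0,1]]'
python3 -c "from h import *;st()"
```

```text
clock: 4.5
position: [0.5735, 0.213, 0.1711]
tool_rot: [3.141, -0.0, -0.194]
force: [0.0, 0.2, -0.1]
grip_width: -0.0002
finger_force: 0.0
4.5 [0.5735 0.213  0.1711] [ 3.141 -0.    -0.194] [ 0.   0.2 -0.1] -0.00022393838815514347 [-0.94  0.71  0.78  1.72 -0.59  0.96 -1.7 ]
```

```bash
python3 -m inch '[[-0.002,0,0.04,0,0,0,1],[0,0,0.035,0,0,0,1],[0,0,0.015,0,0,0,1],[0,0,0.009,0,0,0,1],[0,0,0,0,0,0,1]]'
python3 -m inch '[[0,0.006,0,0,0,0,1],[0,0.005,0,0,0,0,1],[0,0.003,0,0,0,0,1],[0,0,0,0,0,0,1]]'
for i in 1 2 3; do python3 -m inch '[[0,0.001,0,0,0,0,1],[0,0,0,0,0,0,1]]' | egrep 'pos|force:'; done
```

```text
clock: 5.0
position: [0.5717, 0.2129, 0.0722]
tool_rot: [3.141, 0.0, -0.19]
force: [-0.2, -0.1, 1.6]
grip_width: -0.0005
finger_force: 0.0
clock: 5.4
position: [0.5691, 0.1989, 0.0729]
tool_rot: [-3.141, -0.001, -0.192]
force: [-0.2, 1.0, -0.4]
grip_width: 0.0001
finger_force: 0.0
position: [0.5688, 0.1985, 0.0724]
force: [-0.2, 0.8, -1.1]
finger_force: 0.0
position: [0.5685, 0.1974, 0.0723]
force: [1.1, -0.7, 0.5]
finger_force: 0.0
position: [0.5683, 0.1963, 0.0723]
force: [-0.5, 0.2, -0.0]
finger_force: 0.0
```

```bash
for i in 1 2 3 4; do python3 -m inch '[[0,0.001,0,0,0,0,1],[0,0,0,0,0,0,1]]' | egrep 'pos|force:'|grep -v fing; done
```

```text
position: [0.5681, 0.1953, 0.0723]
force: [-0.1, 0.3, 0.6]
position: [0.5679, 0.1943, 0.0723]
force: [-0.4, 0.3, -1.1]
position: [0.5678, 0.1933, 0.0723]
force: [1.1, 1.2, 0.3]
position: [0.5675, 0.1924, 0.0723]
force: [0.3, 1.0, -0.5]
```

```bash
for i in 1 2 3 4; do python3 -m inch '[[0,0.001,0,0,0,0,1],[0,0,0,0,0,0,1]]' | egrep 'pos|force:'|grep -v fing; done
```

```text
position: [0.5675, 0.1918, 0.0724]
force: [0.7, 2.4, 0.1]
position: [0.5673, 0.1912, 0.0724]
force: [0.5, 5.0, 0.3]
position: [0.5674, 0.1911, 0.0726]
force: [0.3, 8.5, 3.1]
position: [0.5673, 0.1908, 0.0727]
force: [1.7, 12.4, 3.0]
```

Contact: stiffness is about 4 N/mm. I back off 1 mm and start orbiting.

```bash
cat > s.py <<'E'
from h import *
s=telemetry.observe(); p=np.array(s["position"]); psi=s["tool_rot"][2]; c=np.array([.5605,.1575]); d=p[:2]-c
x=np.array([np.cos(psi),np.sin(psi)]); y=np.array([np.sin(psi),-np.cos(psi)]); F=np.array(s["force"])
print("t%.1f phi%.2f psi%.2f nut in tool x%.1f y%.1f mm z%.1f | Fpress %.1f Fx %.1f Fz %.1f q7 %.2f rp %.3f %.3f"%(s["clock"],np.arctan2(d[1],d[0]),psi,-d@x*1e3,-d@y*1e3,p[2]*1e3,-F[:2]@y,F[:2]@x,F[2],s["qpos"][6],s["tool_rot"][0],s["tool_rot"][1]))
E
python3 -m inch '[[0,-0.001,0,0,0,0,1],[0,0,0,0,0,0,1]]'>/dev/null; python3 s.py
for i in 1 2; do python3 -m inch '[[-0.0047,0.00034,-0.0001,0,0,-0.145,1],[-0.0047,0.00034,-0.0001,0,0,-0.145,1],[-0.0047,0.00034,-0.0001,0,0,-0.145,1]]'>/dev/null; python3 s.py; done
```

```text
t7.8 phi1.37 psi-0.19 nut in tool x-0.4 y34.3 mm z72.6 | Fpress 9.8 Fx -1.0 Fz 3.2 q7 -1.58 rp -3.140 -0.000
t8.1 phi1.79 psi0.25 nut in tool x-1.0 y34.6 mm z72.9 | Fpress 11.3 Fx 1.8 Fz 2.6 q7 -1.24 rp -3.140 -0.001
t8.4 phi2.22 psi0.69 nut in tool x-1.1 y35.1 mm z73.0 | Fpress 15.9 Fx 1.1 Fz 5.1 q7 -0.90 rp -3.139 -0.000
```

```bash
python3 -m inch '[[-0.0047,-0.0002,-0.0001,0,0,-0.145,1],[-0.0047,-0.0002,-0.0001,0,0,-0.145,1],[-0.0047,-0.0002,-0.0001,0,0,-0.145,1]]'>/dev/null; python3 s.py
python3 -m inch '[[-0.0047,0.0001,-0.0001,0,0,-0.145,1],[-0.0047,0.0001,-0.0001,0,0,-0.145,1],[-0.0047,0.0001,-0.0001,0,0,-0.145,1]]'>/dev/null; python3 s.py
python3 - <<'E'
from h import *
im=grab_frame("top")[160:232,258:362,::-1]
cv2.imwrite("pics/crop1.png",cv2.resize(im,None,fx=7.5,fy=7.5,interpolation=cv2.INTER_CUBIC))
E
```

```text
t8.7 phi2.66 psi1.12 nut in tool x-1.3 y36.2 mm z73.1 | Fpress 13.1 Fx 2.3 Fz 7.8 q7 -0.57 rp -3.138 0.000
t9.0 phi3.08 psi1.56 nut in tool x-1.8 y36.7 mm z73.1 | Fpress 14.8 Fx 2.2 Fz 4.7 q7 -0.23 rp -3.137 0.000
```

View pics/crop1.png

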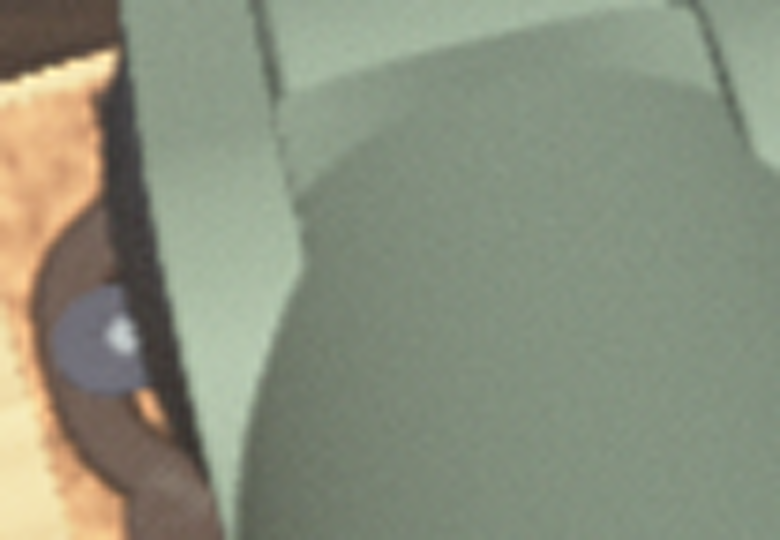

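```bash
sed -i 's/\.5605,/.5588,/' s.py
python3 -m inch '[[-0.0048,0.0,-0.0001,0,0,-0.145,1],[-0.0048,0.0,-0.0001,0,0,-0.145,1],[-0.0048,0.0001,-0.0001,0,0,-0.145,1],[-0.0048,0.0002,-0.0001,0,0,-0.145,1]]'>/dev/null; python3 s.py
python3 -m inch '[[-0.0048,0.0003,-0.0001,0,0,-0.145,1],[-0.0048,0.0003,-0.0001,0,0,-0.145,1],[-0.0048,0.0003,-0.0001,0,0,-0.145,1],[-0.0048,0.0003,-0.0001,0,0,-0.145,1]]'>/dev/null; python3 s.py
```

```text
t9.4 phi-2.62 psi2.13 nut in tool x-1.6 y36.1 mm z73.2 | Fpress 16.1 Fx 3.2 Fz 7.7 q7 0.23 rp -3.135 -0.001
t9.8 phi-2.04 psi2.71 nut in tool x-1.4 y36.8 mm z73.6 | Fpress 21.2 Fx 2.6 Fz 8.6 q7 0.69 rp -3.135 -0.003
```

```bash
python3 -m inch '[[-0.0048,-0.0007,-0.0001,0,0,-0.145,1],[-0.0048,-0.0005,-0.0001,0,0,-0.145,1],[-0.0048,-0.0003,-0.0001,0,0,-0.145,1],[-0.0048,0.0,-0.0001,0,0,-0.145,1]]'>/dev/null; python3 s.py
python3 -m inch '[[-0.0048,0.0002,-0.0001,0,0,-0.145,1],[-0.0048,0.0002,-0.0001,0,0,-0.145,1],[-0.0048,0.0002,-0.0001,0,0,-0.145,1],[-0.0048,0.0002,-0.0001,0,0,-0.145,1]]'>/dev/null; python3 s.py
```

```text
t10.2 phi-1.48 psi-2.99 nut in tool x-2.1 y37.7 mm z74.4 | Fpress 11.3 Fx 3.1 Fz 2.1 q7 1.16 rp -3.138 -0.002
t10.7 phi-0.93 psi-2.41 nut in tool x-3.4 y37.1 mm z75.1 | Fpress 11.8 Fx 1.8 Fz 0.9 q7 1.63 rp -3.139 -0.001
```

```bash
sed -i 's/\.1575/.156/' s.py
python3 -m inch '[[-0.0052,0.0002,-0.0001,0,0,-0.145,1],[-0.0052,0.0002,-0.0001,0,0,-0.145,1],[-0.0052,0.0002,-0.0001,0,0,-0.145,1]]'>/dev/null; python3 s.py
python3 -m inch '[[0,-0.01,0,0,0,0,1],[0,-0.015,0,0,0,0,1],[0,0,0,0,0,0,1]]'>/dev/null; python3 s.py
python3 - <<'E'
from h import *
im=grab_frame("scene")[140:260,230:410,::-1]
cv2.imwrite("pics/sc1.png",cv2.resize(im,None,fx=4.4,fy=4.4,interpolation=cv2.INTER_CUBIC))
E
```

```text
t10.9 phi-0.44 psi-1.98 nut in tool x-1.3 y36.5 mm z75.8 | Fpress 12.9 Fx 2.4 Fz 0.5 q7 1.98 rp -3.137 -0.000
t11.2 phi-0.42 psi-1.98 nut in tool x-0.7 y60.2 mm z75.0 | Fpress -0.3 Fx -0.4 Fz 0.3 q7 2.01 rp -3.141 -0.001
```

View pics/sc1.png

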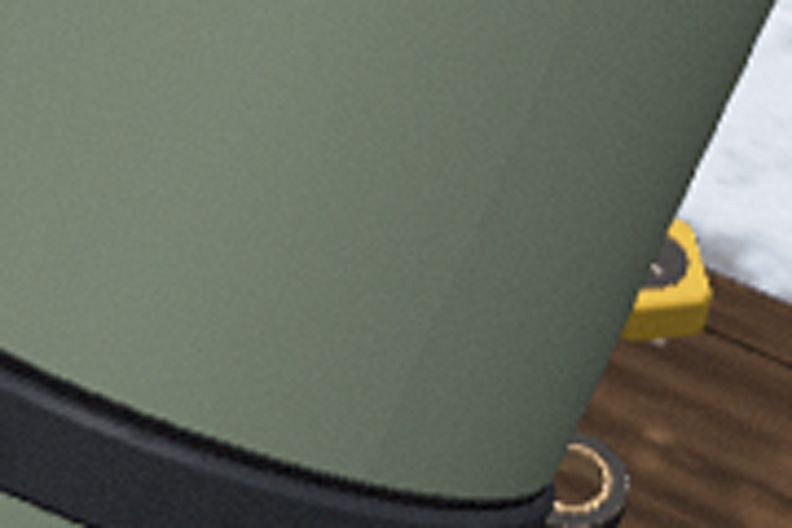

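```bash
for i in 1 2 3 4 5 6; do python3 -m inch '[[0.0087,0.0006,0,0,0,0.145,1],[0.0087,0.0006,0,0,0,0.145,1],[0.0087,0.0006,0,0,0,0.145,1],[0.0087,0.0006,0,0,0,0.145,1],[0.0087,0.0006,0,0,0,0.145,1]]'>/dev/null; done; python3 s.py
python3 -m inch '[[0.0087,0.0006,0,0,0,0.145,1],[0,-0.02,-0.03,0,0,0,1],[0,-0.035,-0.03,0,0,0,1],[0,-0.048,0,0,0,0,1],[0,-0.048,0,0,0,0,1]]'>/dev/null;python3 -m inch '[[0,-0.048,0,0,0,0,1],[0,-0.048,0,0,0,0,1],[0,-0.048,0,0,0,0,1],[0,0,0,0,0,0,1]]'; python3 s.py
python3 - <<'E'
from h import *
im=grab_frame("top")[160:232,258:362,::-1]
cv2.imwrite("pics/crop2.png",cv2.resize(im,None,fx=7.5,fy=7.5,interpolation=cv2.INTER_CUBIC))
E
```

```text
t14.3 phi1.56 psi-0.05 nut in tool x2.8 y61.2 mm z75.4 | Fpress 0.6 Fx -0.1 Fz 0.3 q7 -1.52 rp -3.141 0.000
clock: 15.2
position: [0.6222, 0.5125, 0.1339]
tool_rot: [-3.139, 0.001, -0.186]
force: [-0.1, 0.1, -0.2]
grip_width: 0.0
finger_force: 0.0
t15.2 phi1.39 psi-0.19 nut in tool x3.5 y362.1 mm z133.9 | Fpress 0.1 Fx -0.2 Fz -0.2 q7 -2.13 rp -3.139 0.001
```

View pics/crop2.png

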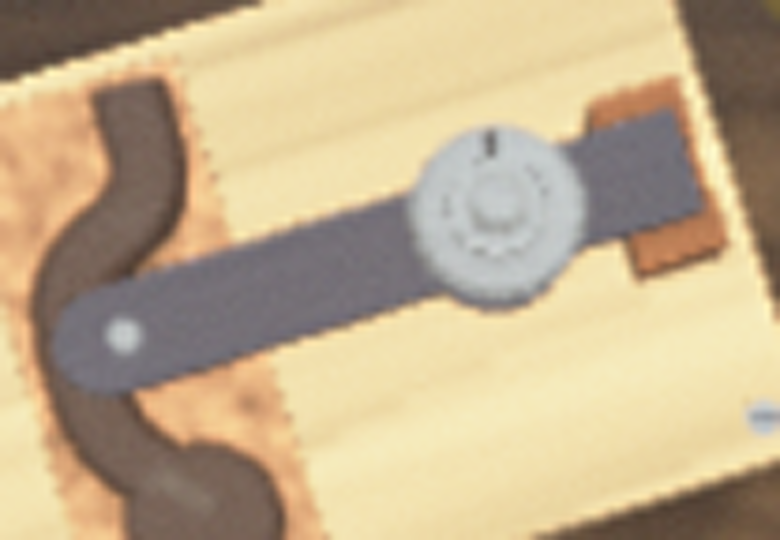

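The groove now points to about 5°, from 107.6°, so the nut has turned 4.49 rad without slip and the strap and scroll are unmoved. Two strokes of about 4.04 rad remain.

```bash
python3 -m inch '[[0.0045,0.048,0,0,0,0,1],[0,0.048,0,0,0,0,1],[0,0.048,0,0,0,0,1],[0,0.048,0,0,0,0,1],[0,0.048,0,0,0,0,1]]'>/dev/null
python3 -m inch '[[0,0.048,0.02,0,0,0,1],[0,0.02,0.025,0,0,0,1],[0,0.01,0.0134,0,0,0,1],[0,0,0,0,0,0,1]]'>/dev/null; python3 s.py
python3 -m inch '[[0,0.004,0,0,0,0,1],[0,0.002,0,0,0,0,1],[0,0,0,0,0,0,1]]'>/dev/null; python3 s.py
```

```text
t16.1 phi1.33 psi-0.20 nut in tool x-1.6 y37.2 mm z77.1 | Fpress 0.4 Fx 0.4 Fz 0.1 q7 -1.59 rp 3.142 0.001
t16.4 phi1.33 psi-0.19 nut in tool x-1.8 y35.0 mm z78.1 | Fpress 9.8 Fx 0.0 Fz -4.4 q7 -1.58 rp -3.139 0.000
```

```bash
for i in 1 2; do python3 -m inch '[[-0.0048,0.0001,-0.0001,0,0,-0.145,1],[-0.0048,0.0001,-0.0001,0,0,-0.145,1],[-0.0048,0.0001,-0.0001,0,0,-0.145,1],[-0.0048,0.0001,-0.0001,0,0,-0.145,1],[-0.0048,0.0001,-0.0001,0,0,-0.145,1]]'>/dev/null; python3 s.py; done
```

```text
t16.9 phi2.04 psi0.54 nut in tool x-2.3 y34.7 mm z78.5 | Fpress 8.9 Fx 0.7 Fz -2.8 q7 -1.02 rp -3.140 0.000
t17.4 phi2.78 psi1.27 nut in tool x-2.0 y34.6 mm z78.7 | Fpress 9.8 Fx 1.9 Fz 0.5 q7 -0.45 rp -3.139 0.001
```

```bash
for i in 1 2; do python3 -m inch '[[-0.0048,0.0001,-0.0001,0,0,-0.145,1],[-0.0048,0.0001,-0.0001,0,0,-0.145,1],[-0.0048,0.0001,-0.0001,0,0,-0.145,1],[-0.0048,0.0001,-0.0001,0,0,-0.145,1],[-0.0048,0.0001,-0.0001,0,0,-0.145,1]]'>/dev/null; python3 s.py; done
```

```text
t17.9 phi-2.77 psi1.99 nut in tool x-1.7 y34.9 mm z79.1 | Fpress 10.1 Fx 0.2 Fz 0.8 q7 0.12 rp -3.137 -0.000
t18.4 phi-2.05 psi2.71 nut in tool x-1.7 y35.4 mm z79.6 | Fpress 9.3 Fx 1.5 Fz 1.4 q7 0.70 rp -3.138 -0.001
```

Steady at about 10 N. Eight more rows, then retreat and return.

```bash
for i in 1 2; do python3 -m inch '[[-0.0048,0.0002,-0.0001,0,0,-0.145,1],[-0.0048,0.0002,-0.0001,0,0,-0.145,1],[-0.0048,0.0001,-0.0001,0,0,-0.145,1],[-0.0048,0.0001,-0.0001,0,0,-0.145,1]]'>/dev/null; python3 s.py; done
python3 -m inch '[[0,-0.01,0,0,0,0,1],[0,-0.015,0,0,0,0,1],[0,0,0,0,0,0,1]]'>/dev/null; python3 s.py
for i in 1 2 3 4 5 6 7; do python3 -m inch '[[0.0087,0.0006,0,0,0,0.145,1],[0.0087,0.0006,0,0,0,0.145,1],[0.0087,0.0006,0,0,0,0.145,1],[0.0087,0.0006,0,0,0,0.145,1]]'>/dev/null; done; python3 -m inch '[[0,0,0,0,0,0,1]]'>/dev/null;python3 s.py
```

```text
t18.9 phi-1.48 psi-2.99 nut in tool x-2.0 y35.6 mm z80.1 | Fpress 10.2 Fx 2.3 Fz 0.3 q7 1.17 rp -3.138 -0.002
t19.2 phi-0.91 psi-2.41 nut in tool x-2.4 y35.7 mm z80.7 | Fpress 10.2 Fx 2.2 Fz -2.6 q7 1.64 rp -3.138 -0.002
t19.6 phi-0.87 psi-2.42 nut in tool x-1.4 y61.1 mm z80.5 | Fpress -0.0 Fx 1.5 Fz 0.8 q7 1.68 rp -3.140 -0.000
t22.4 phi1.41 psi-0.20 nut in tool x2.1 y60.6 mm z80.5 | Fpress -0.6 Fx -1.1 Fz -0.3 q7 -1.63 rp 3.141 -0.001
```

```bash
python3 -m inch '[[0.004,0.012,0.002,0,0,0,1],[0,0.008,0,0,0,0,1],[0,0.005,0,0,0,0,1],[0,0.002,0,0,0,0,1],[0,0,0,0,0,0,1]]'>/dev/null; python3 s.py
```

```text
t22.9 phi1.34 psi-0.19 nut in tool x-1.6 y35.5 mm z79.0 | Fpress 13.7 Fx 1.3 Fz -4.2 q7 -1.58 rp -3.138 -0.000
```

```bash
python3 -m inch '[[-0.0048,-0.0003,-0.0001,0,0,-0.145,1],[-0.0048,-0.0002,-0.0001,0,0,-0.145,1],[-0.0048,-0.0001,-0.0001,0,0,-0.145,1],[-0.0048,0.0001,-0.0001,0,0,-0.145,1],[-0.0048,0.0001,-0.0001,0,0,-0.145,1]]'>/dev/null; python3 s.py
for i in 1 2; do python3 -m inch '[[-0.0048,0.0001,-0.0001,0,0,-0.145,1],[-0.0048,0.0001,-0.0001,0,0,-0.145,1],[-0.0048,0.0001,-0.0001,0,0,-0.145,1],[-0.0048,0.0001,-0.0001,0,0,-0.145,1],[-0.0048,0.0001,-0.0001,0,0,-0.145,1]]'>/dev/null; python3 s.py; done
```

```text
t23.4 phi2.04 psi0.54 nut in tool x-2.4 y35.5 mm z79.2 | Fpress 7.5 Fx 2.2 Fz -2.8 q7 -1.02 rp -3.140 -0.000
t23.9 phi2.76 psi1.27 nut in tool x-2.9 y35.3 mm z79.5 | Fpress 8.5 Fx 1.5 Fz -0.2 q7 -0.45 rp -3.139 0.000
t24.4 phi-2.80 psi1.99 nut in tool x-3.0 y35.4 mm z79.8 | Fpress 12.1 Fx 1.2 Fz 3.3 q7 0.12 rp -3.137 -0.001
```

Thirteen more rows, then retreat outward, lift and move aside to look.

```bash
python3 -m inch '[[-0.0049,0.0,-0.0001,0,0,-0.145,1],[-0.0049,0.0,-0.0001,0,0,-0.145,1],[-0.0049,0.0,-0.0001,0,0,-0.145,1],[-0.0049,0.0001,-0.0001,0,0,-0.145,1],[-0.0049,0.0001,-0.0001,0,0,-0.145,1]]'>/dev/null; python3 s.py
for i in 1 2; do python3 -m inch '[[-0.0048,0.0001,-0.0001,0,0,-0.145,1],[-0.0048,0.0001,-0.0001,0,0,-0.145,1],[-0.0048,0.0001,-0.0001,0,0,-0.145,1],[-0.0048,0.0001,-0.0001,0,0,-0.145,1]]'>/dev/null; python3 s.py; done
python3 -m inch '[[0,-0.01,0,0,0,0,1],[0,-0.015,-0.01,0,0,0,1],[0,0,-0.035,0,0,0,1],[0,0,-0.04,0,0,0,1],[0,0,0,0,0,0,1]]'>/dev/null; python3 s.py; python3 -c "from h import *;st()"
```

```text
t24.9 phi-2.07 psi2.71 nut in tool x-2.4 y35.8 mm z80.4 | Fpress 13.3 Fx 2.1 Fz 2.5 q7 0.71 rp -3.138 -0.002
t25.4 phi-1.49 psi-2.99 nut in tool x-2.6 y35.9 mm z81.0 | Fpress 14.0 Fx 1.8 Fz 1.1 q7 1.18 rp -3.138 -0.002
t25.8 phi-0.92 psi-2.41 nut in tool x-2.8 y36.1 mm z81.7 | Fpress 14.2 Fx 2.4 Fz -3.3 q7 1.65 rp -3.138 -0.001
t26.2 phi-0.84 psi-2.42 nut in tool x0.5 y58.9 mm z171.4 | Fpress -0.6 Fx -1.1 Fz -0.5 q7 1.74 rp -3.138 0.006
26.25 [0.5983 0.1122 0.1714] [-3.138  0.006 -2.416] [ 0.5  1.2 -0.5] 1.0457442260505014e-05 [ 0.04  0.59 -0.47  1.69  0.32  0.93  1.74]
```

```bash
for i in 1 2; do python3 -m inch '[[0,0,0,0,0,0.142,1],[0,0,0,0,0,0.142,1],[0,0,0,0,0,0.142,1],[0,0,0,0,0,0.142,1],[0,0,0,0,0,0.142,1]]'>/dev/null; done
python3 -m inch '[[0,0,0,0,0,0.142,1],[0,0,0,0,0,0.142,1],[0,0,0,0,0,0.142,1],[0,0,0,0,0,0.142,1],[-0.037,-0.02,0,0,0,0,1]]'>/dev/null
python3 -m inch '[[-0.037,-0.02,0,0,0,0,1],[-0.037,-0.02,0,0,0,0,1],[-0.037,-0.02,0,0,0,0,1],[-0.037,-0.02,0,0,0,0,1],[-0.037,-0.02,0,0,0,0,1]]'>/dev/null
python3 -m inch '[[0,0,0,0,0,0,1]]'
python3 - <<'E'
from h import *
im=grab_frame("top")[160:232,258:362,::-1]
cv2.imwrite("pics/crop3.png",cv2.resize(im,None,fx=7.5,fy=7.5,interpolation=cv2.INTER_CUBIC))
E
```

```text
clock: 28.35
position: [0.5478, -0.1424, 0.1667]
tool_rot: [-3.141, 0.002, 1.872]
force: [0.6, 0.4, -0.5]
grip_width: 0.0
finger_force: 0.0
```

View pics/crop3.png

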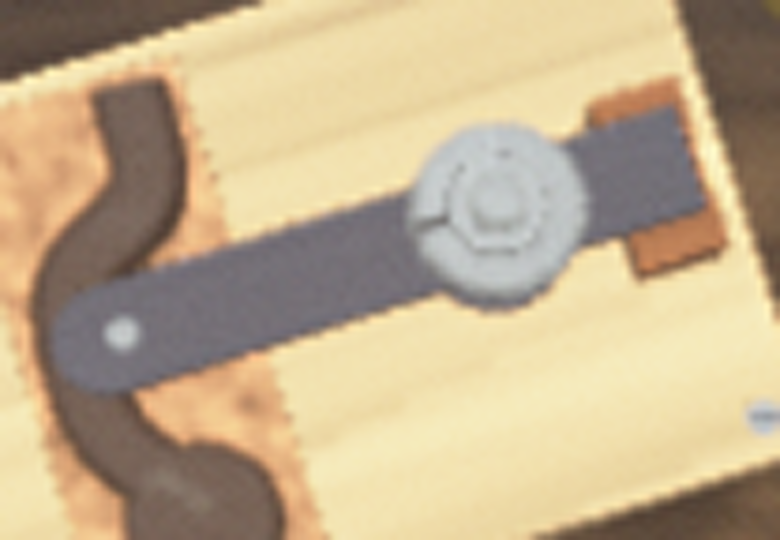

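The groove is back at the toe direction, so the nut stands at two full turns with the strap still in line. Now I go to the robot side of the strap.

```bash
python3 -m inch '[[0.0457,0.0075,0,0,0,0,1],[0.0457,0.0075,0,0,0,0,1],[0.0457,0.0075,0,0,0,0,1],[0.0457,0.0075,0,0,0,0,1],[0.0457,0.0075,0,0,0,0,1]]'>/dev/null
python3 -m inch '[[0.0457,0.0075,0,0,0,0,1],[0.0457,0.0075,0,0,0,0,1],[0.0457,0.0075,0,0,0,0,1],[0,0,0,0,0,0,1]]'>/dev/null
python3 s.py;python3 -c "from h import *;st()"
```

```text
t29.3 phi2.25 psi1.89 nut in tool x-98.6 y36.8 mm z166.4 | Fpress 0.5 Fx -1.1 Fz -1.1 q7 -0.23 rp 3.141 -0.003
29.3 [0.493  0.2381 0.1664] [ 3.141e+00 -3.000e-03  1.889e+00] [-0.2 -1.2 -1.1] 0.00022872444412426474 [-0.56  0.48  0.    1.87 -0.01  0.79 -0.23]
```

```bash
python3 -m inch '[[-0.012,0,0.04,0,0,0,1],[0,0,0.035,0,0,0,1],[0,0,0.02,0,0,0,1],[0,0,0.01,0,0,0,1],[0,0,0,0,0,0,1]]'>/dev/null; python3 s.py
python3 -m inch '[[0,0.004,0,0,0,0,1],[0,0.003,0,0,0,0,1],[0,0.002,0,0,0,0,1],[0,0,0,0,0,0,1]]'>/dev/null; python3 s.py
```

```text
t29.8 phi2.33 psi1.88 nut in tool x-78.8 y38.2 mm z60.6 | Fpress -0.1 Fx -1.0 Fz 0.1 q7 -0.21 rp -3.140 0.000
t30.2 phi2.22 psi1.88 nut in tool x-78.5 y28.0 mm z61.9 | Fpress -0.5 Fx -0.0 Fz -1.2 q7 -0.21 rp 3.141 -0.000
```

```bash
python3 -m inch '[[0.0017,0.0056,0.001,0,0,0.07,1],[0.0017,0.0056,0,0,0,0.07,1],[0.0017,0.0056,0,0,0,0.07,1],[0.0017,0.0056,0,0,0,0.07,1],[0.0017,0.0056,0,0,0,0.07,1]]'>/dev/null; python3 s.py
python3 -m inch '[[0.0017,0.0056,0,0,0,0.07,1],[0.0017,0.0056,0,0,0,0.07,1],[0.0017,0.0056,0,0,0,0.07,1],[0.0017,0.0056,0,0,0,0.07,1],[0.0017,0.0056,0,0,0,0.07,1]]'>/dev/null; python3 s.py
```

```text
t30.7 phi1.88 psi1.53 nut in tool x-78.2 y28.5 mm z60.7 | Fpress 0.2 Fx 0.1 Fz 1.5 q7 -0.46 rp -3.142 -0.000
t31.2 phi1.52 psi1.18 nut in tool x-78.0 y28.1 mm z60.6 | Fpress 1.3 Fx 0.8 Fz 0.5 q7 -0.71 rp -3.141 -0.001
```

```bash
for i in 1 2; do python3 -m inch '[[0.0017,0.0056,0,0,0,0.07,1],[0.0017,0.0056,0,0,0,0.07,1],[0.0017,0.0056,0,0,0,0.07,1],[0.0017,0.0056,0,0,0,0.07,1],[0.0017,0.0056,0,0,0,0.07,1]]'>/dev/null; python3 s.py; done
python3 -m inch '[[0.001,0.003,0,0,0,0.035,1],[0,0,0,0,0,0,1],[0,-0.004,0,0,0,0,1],[0,-0.015,0,0,0,0,1],[0,0,0,0,0,0,1]]'>/dev/null; python3 s.py
python3 -m inch '[[0,0,-0.03,0,0,0,1],[0,0,-0.04,0,0,0,1],[0,-0.048,-0.03,0,0,0,1],[0,-0.048,0,0,0,0,1],[0,-0.048,0,0,0,0,1]]'>/dev/null; python3 -m inch '[[-0.02,-0.045,0,0,0,0,1],[-0.02,-0.045,0,0,0,0,1],[-0.02,-0.03,0,0,0,0,1],[0,0,0,0,0,0,1]]'; python3 - <<'E'
from h import *
im=grab_frame("top")[120:264,190:398,::-1]
cv2.imwrite("pics/crop4.png",cv2.resize(im,None,fx=3.75,fy=3.75,interpolation=cv2.INTER_CUBIC))
E
```

```text
t31.7 phi1.17 psi0.83 nut in tool x-77.8 y27.6 mm z60.6 | Fpress 0.9 Fx 0.3 Fz 1.1 q7 -0.95 rp -3.141 -0.001
t32.2 phi0.81 psi0.48 nut in tool x-77.8 y27.1 mm z60.7 | Fpress 1.5 Fx 1.0 Fz 0.6 q7 -1.19 rp -3.141 -0.001
t32.7 phi1.01 psi0.45 nut in tool x-77.8 y48.7 mm z60.2 | Fpress 0.8 Fx 0.2 Fz -1.0 q7 -1.24 rp -3.140 0.000
clock: 33.6
position: [0.4382, 0.4421, 0.1565]
tool_rot: [-3.139, 0.002, 0.454]
force: [-0.5, -1.4, -0.2]
grip_width: 0.0001
finger_force: 0.0
```

View pics/crop4.png

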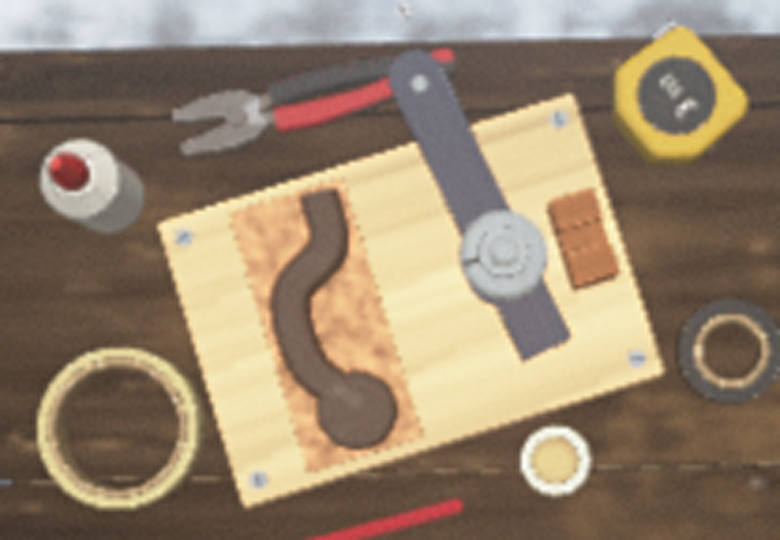

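The strap now stands about 1.42 rad aside, with the toe at (420,83) from the nut at (503,250). The nut's groove is unchanged, the scroll and bystanders are in place, and the arm is clear.

```bash
python3 -c "from h import *;print(bot.job_done())"
```

```text
the job is handed in; nothing more can be done
None
```

I handed the job in at about 34 s of the 69 s allowed. By the last picture, the nut stands two full turns open, the strap is about 1.42 rad (81°) aside, and the scroll and the things round the board are where they lay; the hand-in returned no verdict.

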